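# Check two dough-roller gaps with a gauge blade

### The arm

A 7-joint arm with a two-finger parallel gripper is mounted at the origin on a cart in front of the work surface, level with it; the furniture and walls round the work are solid. World frame = base frame: x ahead of the robot, y to its left, z up, the work surface at z = 0. Lengths are in m, angles in rad, forces in N, time in s.
With the tool pointing down it reaches from about 0.35 to 0.9 m from the base axis. Payload 7.2 kg.
Tool frame: the origin (TCP) lies where the fingers leave the gripper's body, on its centre line; the fingertips stand 73 mm ahead of it and the grasp point (between the pads) lies 54 mm ahead of it; z points along the fingers, y is the direction in which the jaws open and shut (so a half turn about z gives the same grasp; the last joint's range is limited). The gripper opens to 85 mm and grips with 20 to 120 N. Pads are 22 mm wide; open, the fingers measure 114 mm over their backs; the gripper's body (76 mm by 85 mm) begins 54 mm behind the grasp point. The pads swing forward as they close: fully open they stand 13 mm farther back than shut.
Start: joints at [1.111, 0.411, -0.013, 1.596, 0.006, 1.134, -0.082], TCP at [0.239, -0.578, 0.304] pointing down, gripper open.
Joint ranges: [-2.95, 2.95], [-0.29, 1.99], [-1.47, 1.44], [0.14, 2.54], [-1.03, 4.17], [0.13, 1.85], [-2.86, 2.86]. Speed limits (rad/s): [2.39, 2.39, 3.01, 3.01, 3.14, 3.14, 3.14].

### API

Orientations are given as a 3x3 rotation matrix whose columns are the frame's x, y, z axes.
In Python, from station import arm gives the robot as it stands.
- The arm moves only by the tool drive_tool, never from a script. Its argument "targets" is a list of rows, each a list of 2 entries, a list of its own where there are three numbers: the shift along the tool's x, y, z in mm, then the turn about the tool's z in degrees. In form: [[[tx, ty, tz], yaw], ...]. A call has 1 to 5 rows; each row shifts and turns the commanded pose from where the row before left it, along the tool's axes as they then stand; what a row does not reach is not made up. A row lasts 1/10 s, in which the tool goes at most 50 mm and 8.59 degrees, less where a joint would pass 70% of its speed; a pose out of reach is approached as far as the arm can. A call is refused whole if a number of a shift passes 50 or a number of a turn 8.59, either way. A call with a gripper value outside its range is refused whole. "gripper" is the finger opening in mm, from 0 to 85.4, set as the call begins (left out, the last holds). The fingers move at their own pace and stop on an object; "newtons" is the grip in N (left out, the last holds). Time passes only in rows, so rows that do not move let the fingers close. It gives the time, the measured TCP pose, the force and the opening at its end, in the units of the state.
- arm.observe(): the state, without advancing time (a new reading comes with each control period).
- arm.get_image(name): name is "scene" or "top" or "wrist"; returns a dict with "img" (420x560x3 uint8, blue, green, red), "mtx" (3x3 intrinsics, pixels), "camera_from_world" (4x4, takes a point from world to camera coordinates); the wrist camera has in their place "T_tool_cam" (4x4, takes a point from camera to tool coordinates, whose origin is the TCP and whose axes are the flange's). Camera axes: x right, y up, looking along -z (the intrinsics and any distortion apply to the point x, -y, -z); pixel columns grow to the right and rows downward; lengths in m; the calibration is good to about 2 mm. A picture is of the moment at which its call begins: read the wrist's pose just before it. There is no depth.
- arm.finish_job(): hands the job in, once; it reports no verdict.
The state is a dict: "time_s": time; "q": joint angles; "dq": joint speeds; "tau": joint torques, N m; "ee_pos": TCP position; "ee_rot": TCP orientation; "ft_force": force on the tool from outside, world axes, zero at the start; "ft_torque": the same for the moment, N m; "width": finger opening in m.
Only numpy, scipy, OpenCV 4.12 (cv2) and the standard library are available. Lean on these libraries where they do the work, as an engineer would, in place of code of your own. Each camera call takes 0.05 s, during which the arm holds its last target.

### The job

Check the two dough roller units with the red-handled gap gauge. First try its blade, upright and lightly pressed, midway in the gap of the blue unit, and hold it there a moment: it should jam on top between the rollers. Then lower the blade into the gap of the yellow unit until its collar rests on the rollers, and leave it there, upright; do not ram it or let it drop.

Things in the scene. Friction and masses are not known exactly. Their poses are not given: they have to be found in the camera images.
- gap_gauge: Loose upright gauge, 0.2 kg. Origin: middle of the blade's lower edge; z up. Steel blade 12 mm thick (x), 44 wide (y), z = 0 to 58, edge rounded; collar 40 x 44 mm, z = 58 to 68; red handle 16 thick (x), 40 wide (y), z = 68 to 118: grip across its 16 mm, near z = 95 mm. Same turned half round. Starts with its blade in the stand, collar on the stand.
- stand: Fixed wooden stand 70 x 80 mm, 68 mm high, that holds the gauge at the start. Origin: middle of the underside, z up. Its slot (22 mm in x, 60 mm in y) is open at the top; lift the gauge straight up by 70 mm to clear it.
- tight_rollers: Roller unit with blue side plates and a 3 mm gap. Fixed; rollers locked, 36 mm thick, 90 mm long, along y, axes at z = 62, tops at z = 80 mm; gap centred on x = 0. Origin: middle of underside, on the table, z up. Side plates at y = +-49 mm, 100 mm long, 84 mm high; base 104 x 106 mm. The blade jams here with its lower edge at about z = 70 mm; rigid, stop at a light force.
- open_rollers: Roller unit with yellow side plates and a 26 mm gap. Fixed; rollers locked, 36 mm thick, 90 mm long, along y, axes at z = 62, tops at z = 80 mm; gap centred on x = 0. Origin: middle of underside, on the table, z up. Side plates at y = +-49 mm, 100 mm long, 84 mm high; base 104 x 106 mm. Collar rests on both rollers when the gauge's origin is at about z = 18 mm.
Things that resemble listed ones, but are neither listed nor needed, are in the scene too. There is more than one size of the gap_gauge; the one meant has the size given above.

How it is judged:
On the way:
1. the upright blade is pressed lightly midway into the blue unit's gap and jams there between the rollers (x of gap_gauge in the frame of tight_rollers between -0.013 and 0.013 m and y of gap_gauge in the frame of tight_rollers between -0.032 and 0.032 m and z of gap_gauge in the frame of tight_rollers between 0.058 and 0.08 m and angle between gap_gauge's own z axis and vertical below 0.25 rad and angle between the x axis of gap_gauge and the x axis of tight_rollers, either way round below 0.3 rad and contact force between gap_gauge and tight_rollers above 0.8 N), for 0.2 s.
At the end, for the whole second after the job is handed in: The gauge stands at rest in the yellow unit's gap, collar on the rollers (blade edge 10 to 26 mm above the table), within 13 mm of the gap's centre plane and 32 mm of its middle, within 14 degrees of upright and 17 degrees of the gap's direction (x of gap_gauge in the frame of open_rollers between -0.013 and 0.013 m and y of gap_gauge in the frame of open_rollers between -0.032 and 0.032 m and z of gap_gauge in the frame of open_rollers between 0.01 and 0.026 m and angle between gap_gauge's own z axis and vertical below 0.25 rad and angle between the x axis of gap_gauge and the x axis of open_rollers, either way round below 0.3 rad and linear speed of gap_gauge below 0.03 m/s); the robot touches nothing.
It fails at once if the gauge is rammed onto the blue unit (over 60 N) (contact force between gap_gauge and tight_rollers above 60 N).
It fails at once if the gauge is rammed onto the yellow unit (over 60 N) (contact force between gap_gauge and open_rollers above 60 N).
It fails at once if the gauge is let fall (linear speed of gap_gauge above 0.55 m/s and contact force between gap_gauge and the fingers below 0.1 N).
It also fails if it takes over 51 s, if anything falls off the work surface, if the arm or the gripper's body presses on something with over 40 N, if the wrist force passes 120 N, or if a joint passes its speed limit or range.

## Working session

There is one attempt and no reset: what is moved stays moved. The work goes in short steps, Python scripts to look and compute and a tool call to move; the robot and the scene stay as the last step left them, time stands still between calls to the robot, and variables do not carry over. Pictures are saved under pics/ and viewed, and the job is handed in when it is done.

Besides the shell and the picture viewer there is one more tool, called after "Emit:" as a command line: name --argument value ..., lists and objects as JSON in quotes. drive_tool: Moves the arm, as the interface text tells. Its arguments: {"type":"object","properties":{"targets":{"type":"array","items":{"type":"array"}},"gripper":{"type":"number"},"newtons":{"type":"number"}},"required":["targets"]}

```bash
ls; mkdir -p pics; python3 - <<'E'
from station import arm
import cv2,pickle
d={}
for n in ["scene","top","wrist"]:
    s=arm.observe(); r=arm.get_image(n); d[n]=(s,r); cv2.imwrite(f"pics/{n}0.png",r["img"])
pickle.dump(d,open("d0.pkl","wb"))
print(s)
for n in d: print({k:v for k,v in d[n][1].items() if k!="img"})
E
```

```text
pics
{'time_s': 0.1, 'q': array([ 1.11077726,  0.41184096, -0.01271869,  1.59694739,  0.00560805,
        1.13426801, -0.08219548]), 'dq': array([ 0.00054175, -0.00156785, -0.00027049, -0.00189996,  0.00056217,
       -0.0002388 , -0.00062798]), 'tau': array([ 3.43460815e-03, -6.01824403e+01,  6.84669502e-01, -3.00085723e+01,
        1.40150014e-02,  6.43480322e-03,  3.65809697e-06]), 'ee_pos': array([ 0.23851892, -0.57734419,  0.30312923]), 'ee_rot': array([[ 9.24201322e-01,  3.81905100e-01, -6.40847782e-04],
       [ 3.81905623e-01, -9.24200447e-01,  1.27614999e-03],
       [-1.04903616e-04, -1.42416288e-03, -9.99998980e-01]]), 'ft_force': array([-0.43649821,  1.08808493,  0.07460825]), 'ft_torque': array([ 0.00838033,  0.03674632, -0.00533115]), 'width': 0.08540293418620873}
{'mtx': array([[523.74563384,   0.        , 279.37156324],
       [  0.        , 523.74563384, 210.25982738],
       [  0.        ,   0.        ,   1.        ]]), 'camera_from_world': array([[ 0.75696917, -0.65300396,  0.02415569, -0.38256676],
       [ 0.33844744,  0.42341744,  0.84033981, -0.23698326],
     
[... 367 characters left out ...]
    [ 0.9940691 , -0.00530034,  0.10862108, -0.52499445],
       [-0.1085296 ,  0.0152535 ,  0.99397619, -0.85112038],
       [ 0.        ,  0.        ,  0.        ,  1.        ]])}
{'mtx': array([[325.08230184,   0.        , 281.86622821],
       [  0.        , 325.08230184, 211.73816235],
       [  0.        ,   0.        ,   1.        ]]), 'T_tool_cam': array([[-6.34648919e-04,  9.56729761e-01,  2.90977251e-01,
         7.56913308e-02],
       [ 9.99999784e-01,  5.58225734e-04,  3.45654544e-04,
         4.93174172e-04],
       [ 1.68266999e-04,  2.90977408e-01, -9.56729910e-01,
        -7.15101537e-02],
       [ 0.00000000e+00,  0.00000000e+00,  0.00000000e+00,
         1.00000000e+00]])}
```

View pics/scene0.png

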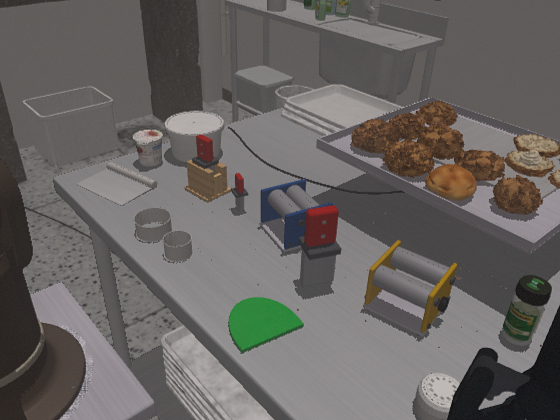

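View pics/top0.png

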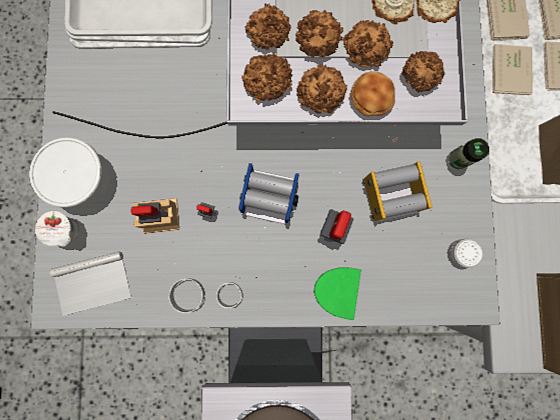

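View pics/wrist0.png

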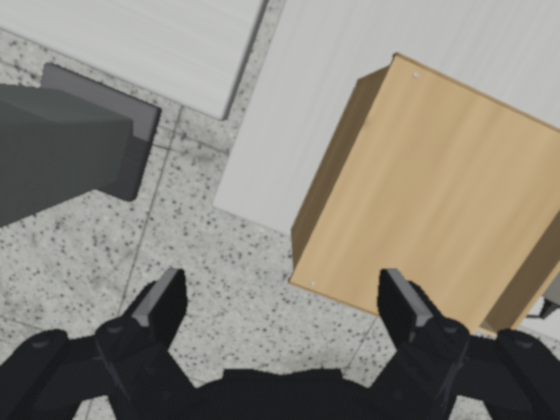

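```bash
cat > h.py <<'E'
import numpy as np,cv2,pickle
def cam(r,s=None):
    if "camera_from_world" in r: T=np.linalg.inv(r["camera_from_world"])
    else:
        W=np.eye(4);W[:3,:3]=s["ee_rot"];W[:3,3]=s["ee_pos"];T=W@r["T_tool_cam"]
    return r["mtx"],T
def cast(r,px,z,s=None):
    K,T=cam(r,s);px=np.atleast_2d(px).astype(float)
    d=np.c_[(px[:,0]-K[0,2])/K[0,0],-(px[:,1]-K[1,2])/K[1,1],-np.ones(len(px))]@T[:3,:3].T
    o=T[:3,3]; t=(z-o[2])/d[:,2]; return o+t[:,None]*d
def proj(r,P,s=None):
    K,T=cam(r,s);c=(np.atleast_2d(P)-T[:3,3])@T[:3,:3]
    return np.c_[K[0,2]+K[0,0]*c[:,0]/-c[:,2],K[1,2]-K[1,1]*c[:,1]/-c[:,2]]
E
python3 - <<'E'
from h import *
d=pickle.load(open("d0.pkl","rb")); s,r=d["top"]; im=r["img"]
print(cam(r)[1][:3,3],cam(d["scene"][1])[1][:3,3])
a=cv2.resize(im[145:245,110:250],None,fx=5,fy=5,interpolation=cv2.INTER_CUBIC)
cv2.imwrite("pics/topL.png",a)
a=cv2.resize(im[145:245,300:460],None,fx=5,fy=5,interpolation=cv2.INTER_CUBIC)
cv2.imwrite("pics/topR.png",a)
a=cv2.resize(im[145:235,220:320],None,fx=6,fy=6,interpolation=cv2.INTER_CUBIC)
cv2.imwrite("pics/topM.png",a)
E
```

```text
[0.42947711 0.00559445 0.90308605] [-0.03082645 -0.59952542  0.59650382]
```

View pics/topL.png

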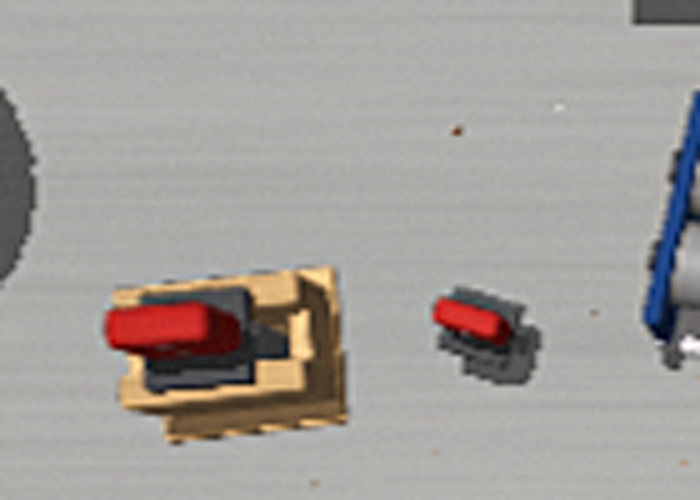

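View pics/topR.png

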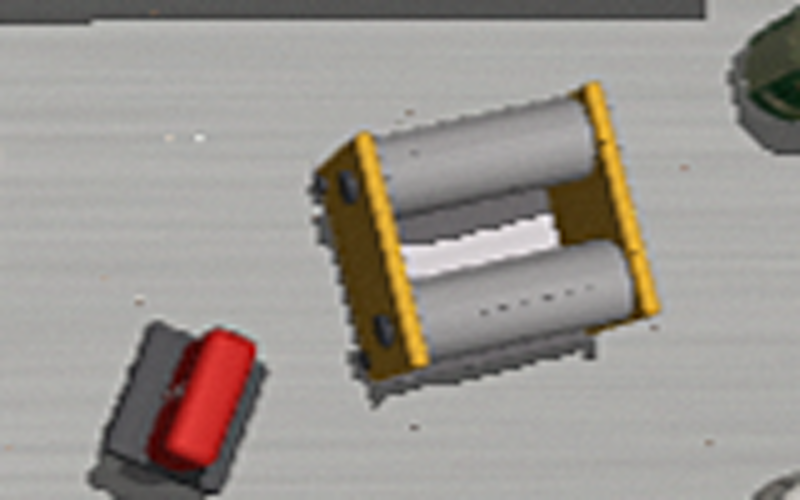

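View pics/topM.png

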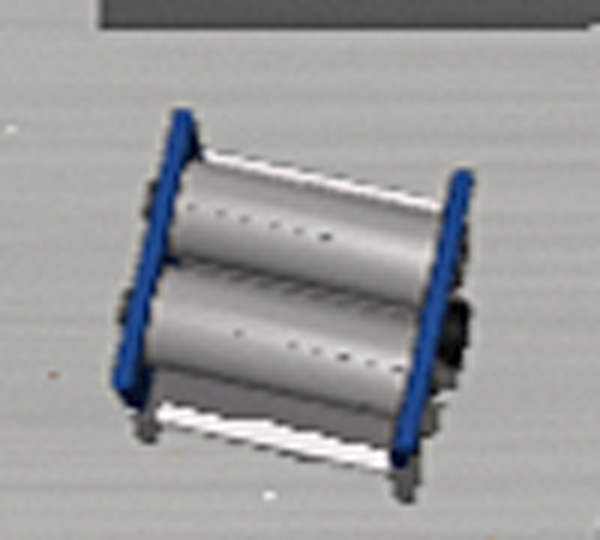

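```bash
python3 - <<'E'
from h import *
d=pickle.load(open("d0.pkl","rb")); s,r=d["top"]
def rep(name,c,off,f,z):
    c=(np.array(c,float)+.5)/f-.5+np.array(off); P=cast(r,c,z); print(name,P.mean(0).round(4))
    print((P[:,:2]*1000).round(0).tolist())
    return P
P=rep("blue",[(183,110),(125,392),(462,175),(402,462)],(220,145),6,.084)
for a,b in((0,1),(2,3)): v=P[a]-P[b];print("xaxis deg",np.degrees(np.arctan2(v[1],v[0])),np.linalg.norm(v))
P=rep("yel",[(363,135),(422,365),(594,85),(654,312)],(300,145),5,.084)
for a,b in((0,1),(2,3)): v=P[a]-P[b];print("xaxis deg",np.degrees(np.arctan2(v[1],v[0])),np.linalg.norm(v))
P=rep("handle",[(108,308),(205,302),(208,342),(110,350)],(110,145),5,.128)
v=P[0]-P[1];print("yaxis",np.degrees(np.arctan2(v[1],v[0])),np.linalg.norm(v)); v=P[3]-P[2];print("yaxis",np.degrees(np.arctan2(v[1],v[0])))
P=rep("collar",[(140,295),(250,287),(252,384),(147,392)],(110,145),5,.078)
P=rep("stand",[(112,291),(330,267),(345,408),(125,405)],(110,145),5,.068)
# scene red mask
s2,r2=d["scene"]
for n,(s,r) in d.items():
  if n=="wrist":continue
  hsv=cv2.cvtColor(r["img"],cv2.COLOR_BGR2HSV)
  m=(((hsv[...,0]<8)|(hsv[...,0]>172))&(hsv[...,1]>170)&(hsv[...,2]>60)).astype(np.uint8)
  k,l,st,c=cv2.connectedComponentsWithStats(m)
  for i in range(1,k):
    if st[i,4]>30: print(n,st[i],c[i].round(1))
a=cv2.resize(r2["img"][120:210,170:260],None,fx=6,fy=6,interpolation=cv2.INTER_CUBIC);cv2.imwrite("pics/scL.png",a)
E
```

```text
blue [0.5555 0.0141 0.084 ]
[[616.0, 51.0], [519.0, 71.0], [593.0, -44.0], [495.0, -22.0]]
xaxis deg -11.369184782991738 0.09869399844012894
xaxis deg -12.287274264866204 0.10032380587503865
yel [ 0.5595 -0.2575  0.084 ]
[[597.0, -199.0], [502.0, -220.0], [617.0, -295.0], [523.0, -316.0]]
xaxis deg 12.471563382497706 0.09721606635857223
xaxis deg 12.19918130280927 0.09653636673243264
handle [0.5155 0.2564 0.128 ]
[[522.0, 276.0], [524.0, 239.0], [509.0, 237.0], [506.0, 274.0]]
yaxis 93.29263519736618 0.03684629169568564
yaxis 94.4115453531487
collar [0.5153 0.2565 0.078 ]
[[534.0, 280.0], [537.0, 236.0], [497.0, 234.0], [494.0, 276.0]]
stand [0.5149 0.2469 0.068 ]
[[537.0, 295.0], [546.0, 206.0], [488.0, 199.0], [489.0, 288.0]]
scene [197 135  14   6  41] [203.8 137.6]
scene [307 206  31  10 202] [322.1 210.5]
top [131 205  27  11 222] [143.8 210.4]
top [197 205  15   9  76] [203.7 208.6]
top [330 211  21  28 348] [340.1 224.8]
top [ 45 220  16   7  36] [ 52.7 222.4]
```

View pics/scL.png

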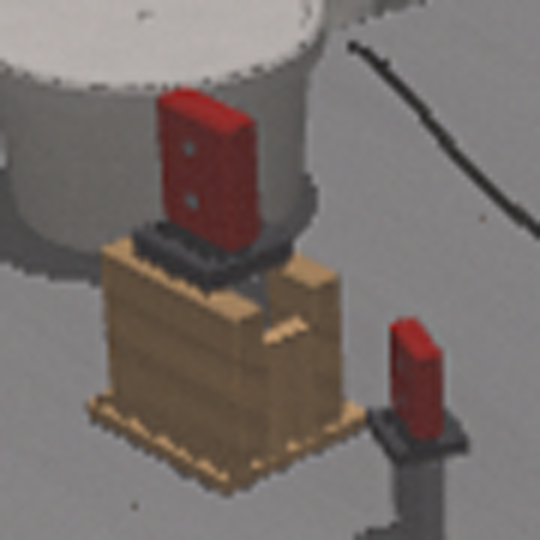

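Emit:
drive_tool --targets '[[[0, 0, 0], -8.5], [[0, 0, 0], -8.5], [[0, 0, 0], -8.5], [[0, 0, 0], -8.5], [[0, 0, 0], -8.5]]' --gripper 85

```text
time_s: 0.65
ee_pos: [0.2386, -0.5775, 0.3035]
ee_rot: [[0.418, 0.908, -0.0], [0.908, -0.418, 0.001], [0.0, -0.0, -1.0]]
ft_force: [0.2, -0.1, 0.5]
width: 0.0852
```

Emit:
drive_tool --targets '[[[0, 0, 0], -8.5], [[0, 0, 0], -8.5], [[0, 0, 0], -8.5], [[0, 0, 0], -3.5], [[0, 0, 0], 0]]'

```text
time_s: 1.15
ee_pos: [0.2384, -0.5776, 0.3035]
ee_rot: [[-0.069, 0.998, -0.0], [0.998, 0.069, 0.001], [0.001, -0.0, -1.0]]
ft_force: [0.1, 0.0, -0.2]
width: 0.0852
```

Emit:
drive_tool --targets '[[[23, 9, 0], 0], [[45, 19, 0], 0], [[45, 19, 0], 0], [[45, 19, 0], 0], [[45, 19, 0], 0]]'

```text
time_s: 1.65
ee_pos: [0.3097, -0.3674, 0.3039]
ee_rot: [[-0.066, 0.998, 0.0], [0.998, 0.066, -0.0], [-0.0, 0.0, -1.0]]
ft_force: [1.3, -0.8, 0.9]
width: 0.0847
```

Emit:
drive_tool --targets '[[[45, 19, 0], 0], [[45, 19, 0], 0], [[45, 19, 0], 0], [[45, 19, 0], 0], [[45, 19, 0], 0]]'

```text
time_s: 2.15
ee_pos: [0.3889, -0.1364, 0.3042]
ee_rot: [[-0.066, 0.998, 0.001], [0.998, 0.066, -0.001], [-0.001, 0.001, -1.0]]
ft_force: [0.8, -1.6, -0.3]
width: 0.0851
```

Emit:
drive_tool --targets '[[[45, 19, 0], 0], [[45, 19, 0], 0], [[45, 19, 0], 0], [[45, 19, 0], 0], [[45, 19, 0], 0]]'

```text
time_s: 2.65
ee_pos: [0.4683, 0.0945, 0.304]
ee_rot: [[-0.066, 0.998, 0.001], [0.998, 0.066, -0.0], [-0.0, 0.001, -1.0]]
ft_force: [0.5, -0.8, -0.2]
width: 0.0849
```

Emit:
drive_tool --targets '[[[40, 15, 0], 0], [[20, 10, 0], 0], [[0, 0, 0], 0], [[0, 0, 0], 0]]'

```text
time_s: 3.05
ee_pos: [0.4886, 0.1544, 0.3035]
ee_rot: [[-0.068, 0.998, -0.001], [0.998, 0.068, -0.0], [-0.0, -0.001, -1.0]]
ft_force: [-0.0, -0.6, -0.6]
width: 0.0852
```

```bash
python3 - <<'E'
from station import arm
from h import *
s=arm.observe(); r=arm.get_image("wrist"); pickle.dump((s,r),open("w1.pkl","wb")); cv2.imwrite("pics/w1.png",r["img"])
print(s["ee_pos"],s["ee_rot"].round(3),s["q"].round(2))
print(proj(r,[[.5155,.2564,.128]],s))
E
```

```text
[0.4885861  0.15440403 0.30347668] [[-0.068  0.998 -0.001]
 [ 0.998  0.068 -0.   ]
 [-0.    -0.001 -1.   ]] [ 0.24  0.32 -0.79  1.83  0.25  1.1  -0.57]
[[327.95483625  74.65496467]]
```

View pics/w1.png

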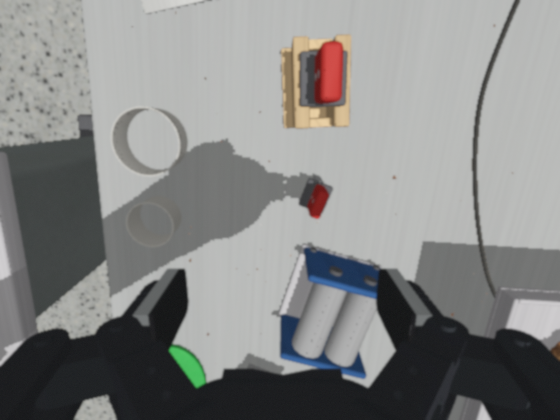

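Emit:
drive_tool --targets '[[[35, 12, 0], 0], [[40, 12, 0], 0], [[25, 10, 0], 0], [[0, 0, 0], 0], [[0, 0, 0], 0]]'

```text
time_s: 3.6
ee_pos: [0.5158, 0.2552, 0.3036]
ee_rot: [[-0.068, 0.998, -0.001], [0.998, 0.068, -0.001], [-0.001, -0.001, -1.0]]
ft_force: [0.6, -0.2, 0.1]
width: 0.085
```

```bash
python3 - <<'E'
from station import arm
from h import *
s=arm.observe(); r=arm.get_image("wrist"); pickle.dump((s,r),open("w2.pkl","wb")); cv2.imwrite("pics/w2.png",r["img"])
print(s["ee_pos"],s["ee_rot"].round(3),s["q"].round(2))
print(proj(r,[[.5155,.2564,.128]],s))
E
```

```text
[0.51584034 0.25515257 0.30355293] [[-0.068  0.998 -0.001]
 [ 0.998  0.068 -0.001]
 [-0.001 -0.001 -1.   ]] [ 0.03  0.44 -0.78  1.68  0.33  1.16 -0.76]
[[279.79298096 208.86997005]]
```

View pics/w2.png

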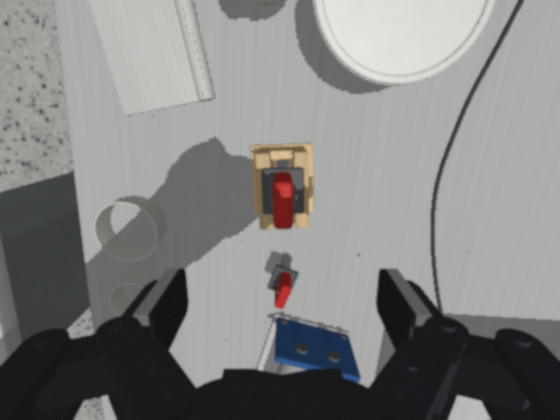

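```bash
python3 - <<'E'
from h import *
s,r=pickle.load(open("w2.pkl","rb"))
a=cv2.resize(r["img"][135:235,235:335],None,fx=6,fy=6,interpolation=cv2.INTER_CUBIC);cv2.imwrite("pics/w2c.png",a)
hsv=cv2.cvtColor(r["img"],cv2.COLOR_BGR2HSV)
m=((hsv[...,0]<8)|(hsv[...,0]>172))&(hsv[...,1]>170)
print(hsv[170:232:4,283].tolist())
E
```

```text
[[175, 17, 89], [0, 198, 94], [1, 193, 98], [1, 195, 140], [1, 179, 187], [1, 174, 192], [1, 175, 191], [1, 194, 125], [1, 194, 113], [0, 196, 112], [0, 194, 113], [0, 194, 112], [1, 200, 111], [1, 199, 110], [1, 192, 110], [10, 5, 159]]
```

View pics/w2c.png

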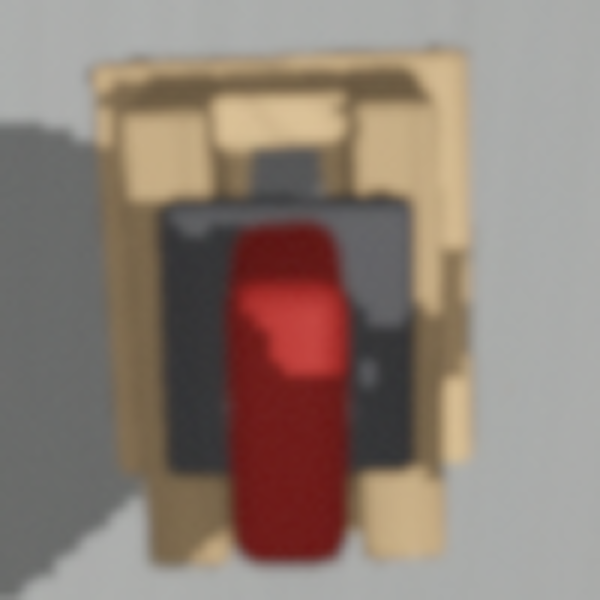

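```bash
python3 - <<'E'
from h import *
s,r=pickle.load(open("w2.pkl","rb"))
for c,z in (([(230,285),(349,285),(349,558),(232,558)],.128),([(162,203),(410,200),(412,468),(168,470)],.078)):
    P=cast(r,(np.array(c)+.5)/6-.5+[235,135],z,s)
    print(P.mean(0),(P[:,:2]*1e3).round(1).tolist())
    for a,b in((0,3),(1,2)): v=P[a]-P[b];print(np.degrees(np.arctan2(v[1],v[0])))
E
```

```text
[0.51777237 0.25948501 0.128     ] [[508.8, 277.6], [524.1, 278.6], [527.0, 241.4], [511.3, 240.3]]
93.79013377757553
94.40043401992448
[0.51764375 0.25927475 0.078     ] [[497.0, 279.1], [534.8, 282.1], [538.8, 239.4], [500.0, 236.5]]
94.07443237996446
95.35019334027275
```

Emit:
drive_tool --targets '[[[3, 1, 30], 0], [[0, 0, 40], 0], [[0, 0, 40], 0], [[0, 0, 20], 0], [[0, 0, 0], 0]]'

```text
time_s: 4.15
ee_pos: [0.5157, 0.2561, 0.1711]
ee_rot: [[-0.066, 0.998, -0.005], [0.998, 0.066, -0.004], [-0.003, -0.005, -1.0]]
ft_force: [-0.4, 0.4, 0.8]
width: 0.0849
```

Emit:
drive_tool --targets '[[[0, 0, 14], 0], [[0, 0, 0], 0], [[0, 0, 0], 0]]'

```text
time_s: 4.45
ee_pos: [0.5171, 0.2593, 0.1607]
ee_rot: [[-0.068, 0.998, 0.001], [0.998, 0.068, 0.0], [0.0, 0.001, -1.0]]
ft_force: [-1.0, -0.4, 0.1]
width: 0.0849
```

```bash
python3 - <<'E'
from station import arm
from h import *
s=arm.observe(); r=arm.get_image("wrist"); pickle.dump((s,r),open("w3.pkl","wb")); cv2.imwrite("pics/w3.png",r["img"])
print(s["ee_pos"],s["ft_force"])
E
```

```text
[0.51707864 0.25932077 0.16072372] [-0.97194552 -0.36057153  0.14951227]
```

View pics/w3.png

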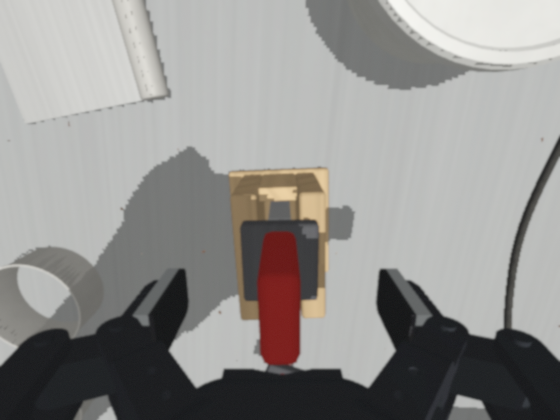

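Emit:
drive_tool --targets '[[[0, 0, 0], 0], [[0, 0, 0], 0], [[0, 0, 0], 0], [[0, 0, 0], 0], [[0, 0, 0], 0]]' --gripper 5 --newtons 50

```text
time_s: 5.0
ee_pos: [0.5166, 0.2595, 0.16]
ee_rot: [[-0.069, 0.998, -0.0], [0.998, 0.069, -0.0], [-0.0, -0.0, -1.0]]
ft_force: [0.4, -0.0, 0.4]
width: 0.0159
```

Emit:
drive_tool --targets '[[[0, 0, 0], 0], [[0, 0, 0], 0], [[0, 0, 0], 0], [[0, 0, -5], 0], [[0, 0, 0], 0]]'

```text
time_s: 5.5
ee_pos: [0.5168, 0.2595, 0.1651]
ee_rot: [[-0.069, 0.998, 0.0], [0.998, 0.069, 0.0], [0.0, 0.0, -1.0]]
ft_force: [1.1, -0.2, -3.0]
width: 0.0156
```

Emit:
drive_tool --targets '[[[0, 0, -20], 0], [[0, 0, -30], 0], [[0, 0, -35], 0], [[0, 0, -25], 0], [[0, 0, 0], 0]]'

```text
time_s: 6.0
ee_pos: [0.5178, 0.2606, 0.2783]
ee_rot: [[-0.069, 0.998, 0.005], [0.998, 0.069, 0.003], [0.002, 0.006, -1.0]]
ft_force: [-0.1, -0.2, -3.1]
width: 0.0152
```

Emit:
drive_tool --targets '[[[-15, 5, 0], 5], [[-30, 10, 0], 5], [[-30, 10, 0], 5], [[-15, 5, 0], 1], [[0, 0, 0], 0]]'

```text
time_s: 6.5
ee_pos: [0.5412, 0.165, 0.2734]
ee_rot: [[0.212, 0.977, -0.002], [0.977, -0.212, -0.002], [-0.002, -0.001, -1.0]]
ft_force: [0.0, 0.5, -3.4]
width: 0.0151
```

```bash
python3 - <<'E'
from station import arm
from h import *
s=arm.observe(); r=arm.get_image("wrist"); pickle.dump((s,r),open("w4.pkl","wb")); cv2.imwrite("pics/w4.png",r["img"])
print(s["ee_pos"],s["ft_force"],s["width"])
r=arm.get_image("top"); pickle.dump((s,r),open("t4.pkl","wb")); cv2.imwrite("pics/t4.png",r["img"])
E
```

```text
[0.54119315 0.16500975 0.27344829] [ 0.03803054  0.47105866 -3.39512763] 0.01514400396372895
```

View pics/w4.png

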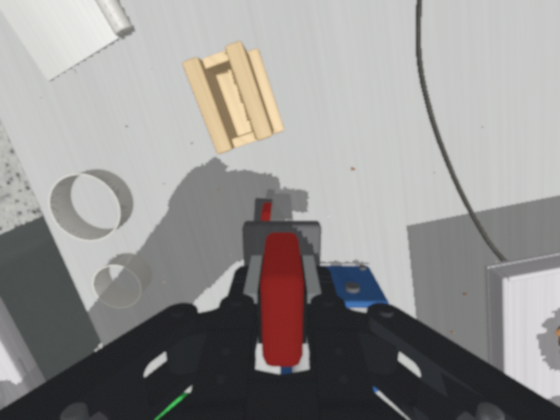

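View pics/t4.png

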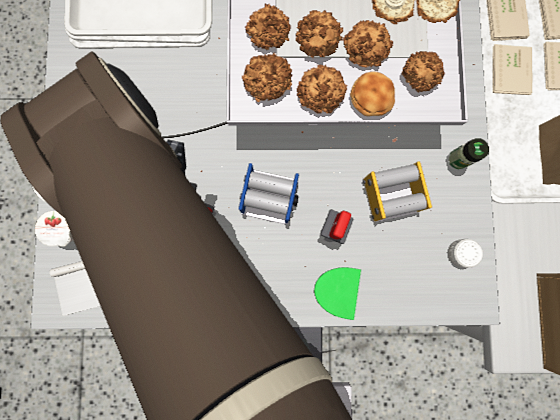

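```bash
python3 - <<'E'
from h import *
s,r=pickle.load(open("w1.pkl","rb"))
cv2.imwrite("pics/w1c.png",cv2.resize(r["img"][235:385,270:390],None,fx=4,fy=4,interpolation=cv2.INTER_CUBIC))
r=pickle.load(open("d0.pkl","rb"))["scene"][1]
cv2.imwrite("pics/scB.png",cv2.resize(r["img"][170:330,250:470],None,fx=3.5,fy=3.5,interpolation=cv2.INTER_CUBIC))
E
```

```text
(no output)
```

View pics/w1c.png

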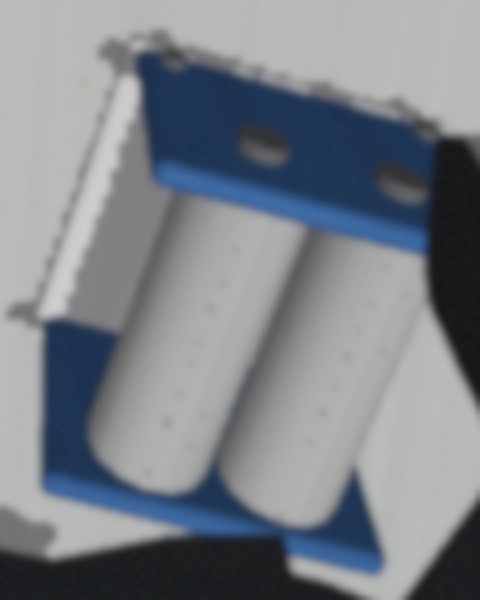

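View pics/scB.png

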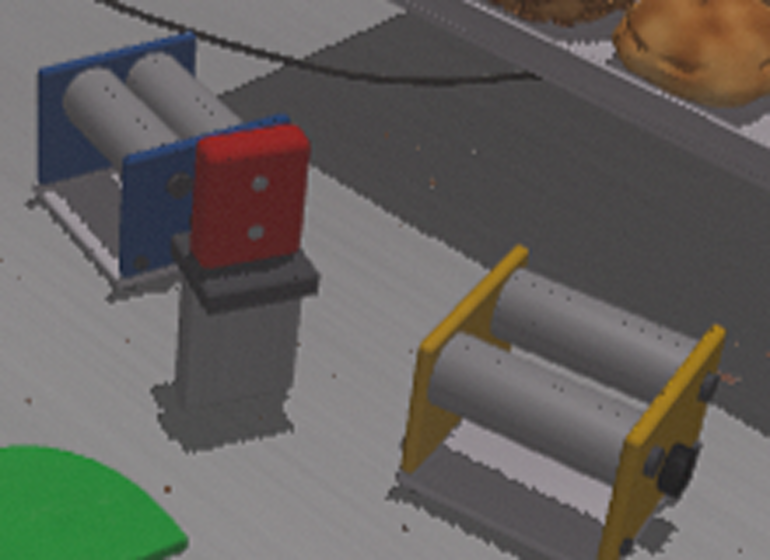

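```bash
python3 - <<'E'
from h import *
s,r=pickle.load(open("w1.pkl","rb"))
P=cast(r,(np.array([(158,175),(45,485),(380,565)])+.5)/4-.5+[270,235],.084,s);print((P*1e3).round(1).tolist())
v=P[2]-P[1];print(np.degrees(np.arctan2(v[1],v[0])),np.linalg.norm(v)); print("centre", (P[0]+P[2])/2)
r=pickle.load(open("d0.pkl","rb"))["scene"][1]
P=cast(r,(np.array([(38,70),(193,37),(123,158),(425,350),(522,250),(631,438),(720,330)])+.5)/3.5-.5+[250,170],.084);print((P*1e3).round(1).tolist())
print("blue c",(P[1]+P[2])/2,"yellow",P[3:].mean(0))
for a,b in((0,1),(3,4),(5,6)): v=P[b]-P[a];print(np.degrees(np.arctan2(v[1],v[0])),np.linalg.norm(v))
E
```

```text
[[522.8, 72.6, 84.0], [500.9, -22.6, 84.0], [595.1, -43.0, 84.0]]
-12.217638020214784 0.09639760549232057
centre [0.55892663 0.01483266 0.084     ]
[[517.6, 72.8, 84.0], [609.7, 46.7, 84.0], [496.0, -22.6, 84.0], [498.3, -222.3, 84.0], [592.2, -202.0, 84.0], [521.3, -315.1, 84.0], [613.3, -297.5, 84.0]]
blue c [0.55287668 0.01206424 0.084     ] yellow [ 0.55626593 -0.25921975  0.084     ]
-15.819566531340756 0.09576066560697545
12.228440888038186 0.09599531725347796
10.867497971088424 0.09374623401115485
```

Emit:
drive_tool --targets '[[[-20, 7, 0], 0], [[-40, 13, 0], 0], [[-40, 13, 0], 0], [[-30, 10, 0], 0], [[-14, 4, 0], 0]]'

```text
time_s: 7.1
ee_pos: [0.557, 0.0156, 0.2744]
ee_rot: [[0.209, 0.978, -0.0], [0.978, -0.209, -0.001], [-0.001, -0.0, -1.0]]
ft_force: [0.0, -0.5, -2.3]
width: 0.0152
```

Emit:
drive_tool --targets '[[[0, 0, 0], 0], [[0, 0, 0], 0], [[0, 0, 0], 0]]'

```text
time_s: 7.4
ee_pos: [0.5567, 0.0201, 0.275]
ee_rot: [[0.205, 0.979, 0.0], [0.979, -0.205, 0.001], [0.001, -0.0, -1.0]]
ft_force: [0.1, -0.3, -2.6]
width: 0.0151
```

```bash
python3 - <<'E'
from station import arm
from h import *
s=arm.observe(); r=arm.get_image("scene"); pickle.dump((s,r),open("s5.pkl","wb")); cv2.imwrite("pics/s5.png",r["img"])
cv2.imwrite("pics/s5c.png",cv2.resize(r["img"][100:270,210:380],None,fx=3.5,fy=3.5,interpolation=cv2.INTER_CUBIC))
print(s["ee_pos"],s["ee_rot"].round(3),s["ft_force"],s["width"],s["q"].round(2))
E
```

```text
[0.55665014 0.02013418 0.2750016 ] [[ 0.205  0.979  0.   ]
 [ 0.979 -0.205  0.001]
 [ 0.001 -0.    -1.   ]] [ 0.10854158 -0.25634764 -2.63758955] 0.015053497874584036 [ 0.39  0.4  -0.67  1.77  0.28  1.07 -0.58]
```

View pics/s5c.png

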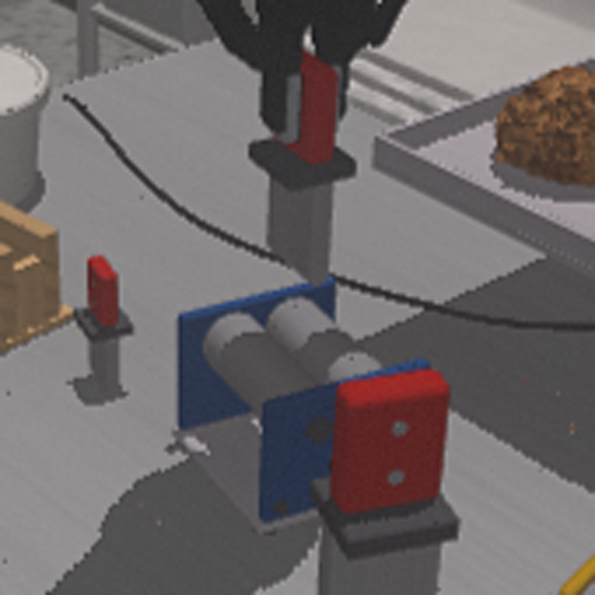

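Emit:
drive_tool --targets '[[[-6, 0, 5], 0], [[0, 0, 15], 0], [[0, 0, 15], 0], [[0, 0, 7], 0], [[0, 0, 0], 0]]'

```text
time_s: 7.95
ee_pos: [0.5547, 0.0116, 0.231]
ee_rot: [[0.208, 0.978, -0.003], [0.978, -0.208, 0.0], [-0.0, -0.003, -1.0]]
ft_force: [-0.5, 0.1, -2.4]
width: 0.0154
```

Emit:
drive_tool --targets '[[[0, 0, 2], 0], [[0, 0, 2], 0], [[0, 0, 0], 0]]'

```text
time_s: 8.25
ee_pos: [0.5557, 0.0116, 0.229]
ee_rot: [[0.209, 0.978, 0.0], [0.978, -0.209, -0.0], [0.0, 0.0, -1.0]]
ft_force: [-0.2, -0.7, -2.4]
width: 0.0157
```

Emit:
drive_tool --targets '[[[2, 1, 2], 0], [[0, 0, 2], 0], [[0, 0, 0], 0]]'

```text
time_s: 8.55
ee_pos: [0.5569, 0.0134, 0.2247]
ee_rot: [[0.209, 0.978, -0.0], [0.978, -0.209, -0.0], [-0.0, -0.0, -1.0]]
ft_force: [-0.4, 0.2, -3.3]
width: 0.0151
```

Emit:
drive_tool --targets '[[[0, 0, 1], 0], [[0, 0, 1], 0], [[0, 0, 0], 0]]'

```text
time_s: 8.85
ee_pos: [0.5569, 0.0133, 0.2227]
ee_rot: [[0.209, 0.978, -0.0], [0.978, -0.209, -0.0], [-0.0, -0.0, -1.0]]
ft_force: [0.2, -0.6, -2.3]
width: 0.0157
```

Emit:
drive_tool --targets '[[[0, 0, 1], 0], [[0, 0, 0], 0]]'

```text
time_s: 9.05
ee_pos: [0.557, 0.0133, 0.2218]
ee_rot: [[0.209, 0.978, -0.0], [0.978, -0.209, -0.0], [-0.0, -0.0, -1.0]]
ft_force: [-0.3, 0.3, -3.0]
width: 0.0154
```

Emit:
drive_tool --targets '[[[0, 0, 1], 0], [[0, 0, 0], 0]]'

```text
time_s: 9.25
ee_pos: [0.5571, 0.0134, 0.2209]
ee_rot: [[0.209, 0.978, 0.0], [0.978, -0.209, 0.0], [0.0, 0.0, -1.0]]
ft_force: [0.0, -0.5, -2.6]
width: 0.0155
```

Emit:
drive_tool --targets '[[[0, 0, 1], 0], [[0, 0, 0], 0]]'

```text
time_s: 9.45
ee_pos: [0.5574, 0.0134, 0.2202]
ee_rot: [[0.209, 0.978, 0.001], [0.978, -0.209, 0.0], [0.0, 0.001, -1.0]]
ft_force: [1.1, 0.0, -2.4]
width: 0.0156
```

Emit:
drive_tool --targets '[[[0, 0, 1], 0], [[0, 0, 0], 0]]'

```text
time_s: 9.65
ee_pos: [0.5575, 0.0135, 0.2199]
ee_rot: [[0.209, 0.978, 0.002], [0.978, -0.209, -0.0], [0.0, 0.002, -1.0]]
ft_force: [-1.1, 0.5, 6.7]
width: 0.0154
```

Emit:
drive_tool --targets '[[[0, 0, 1], 0], [[0, 0, 0], 0]]'

```text
time_s: 9.85
ee_pos: [0.5576, 0.0136, 0.2198]
ee_rot: [[0.209, 0.978, 0.002], [0.978, -0.209, -0.001], [-0.0, 0.002, -1.0]]
ft_force: [-2.9, 0.2, 13.6]
width: 0.0157
```

Emit:
drive_tool --targets '[[[0, 0, 0], 0], [[0, 0, 0], 0], [[0, 0, 0], 0], [[0, 0, 0], 0], [[0, 0, 0], 0]]'

```text
time_s: 10.35
ee_pos: [0.5576, 0.0136, 0.2198]
ee_rot: [[0.209, 0.978, 0.002], [0.978, -0.209, -0.001], [-0.0, 0.002, -1.0]]
ft_force: [-3.5, -0.6, 14.3]
width: 0.0154
```

```bash
python3 - <<'E'
from station import arm
from h import *
s=arm.observe(); r=arm.get_image("scene"); pickle.dump((s,r),open("s6.pkl","wb"))
cv2.imwrite("pics/s6c.png",cv2.resize(r["img"][100:270,210:380],None,fx=3.5,fy=3.5,interpolation=cv2.INTER_CUBIC))
print(s["ee_pos"],s["ft_force"],s["width"])
E
```

```text
[0.5575886  0.01360622 0.21984078] [-3.48672047 -0.62796958 14.32878972] 0.015399096539783835
```

View pics/s6c.png

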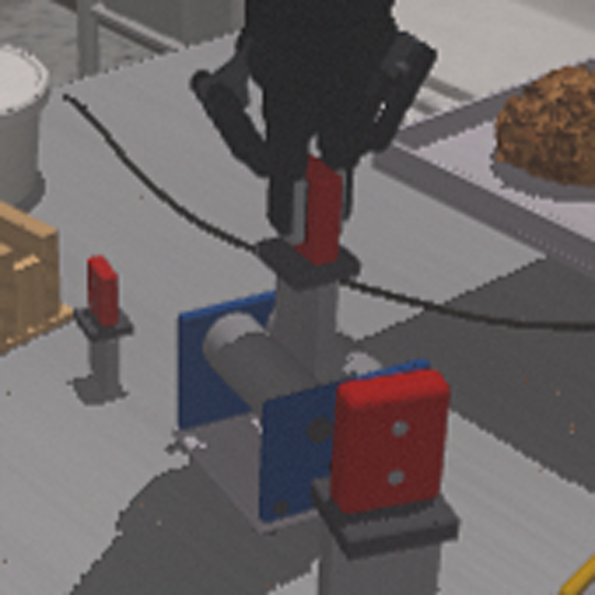

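Emit:
drive_tool --targets '[[[0, 0, -8], 0], [[0, 0, -17], 0], [[0, 0, -25], -4], [[0, 0, -25], -8], [[0, 0, -10], -8]]'

```text
time_s: 10.9
ee_pos: [0.5574, 0.0138, 0.3052]
ee_rot: [[-0.144, 0.99, 0.002], [0.99, 0.144, -0.0], [-0.0, 0.002, -1.0]]
ft_force: [-0.1, -0.2, -3.9]
width: 0.0154
```

Emit:
drive_tool --targets '[[[0, 0, 0], -4], [[0, 0, 0], 0], [[0, 0, 0], 0]]'

```text
time_s: 11.2
ee_pos: [0.5566, 0.0131, 0.3025]
ee_rot: [[-0.205, 0.979, -0.001], [0.979, 0.205, -0.0], [0.0, -0.001, -1.0]]
ft_force: [-0.5, 0.3, -2.5]
width: 0.0155
```

```bash
python3 - <<'E'
from station import arm
from h import *
s=arm.observe(); print(s["ee_pos"],s["ee_rot"].round(3),s["ft_force"],s["width"])
r=pickle.load(open("d0.pkl","rb"))["top"][1]
for z in (.12,.15,.17): print(cast(r,[[341,224]],z))
t=np.array([.561,-.2575])-s["ee_pos"][:2]
print((s["ee_rot"].T[:, :2]@t*1000).round(1))
E
```

```text
[0.5566307  0.01314886 0.30247814] [[-0.205  0.979 -0.001]
 [ 0.979  0.205 -0.   ]
 [ 0.    -0.001 -1.   ]] [-0.50353856  0.33239245 -2.45927889] 0.015531427388659994
[[ 0.48650284 -0.12623133  0.12      ]]
[[ 0.48431819 -0.12118109  0.15      ]]
[[ 0.48286175 -0.11781426  0.17      ]]
[-265.8  -51.1   -0. ]
```

Emit:
drive_tool --targets '[[[-20, -4, 0], 0], [[-40, -8, 0], 0], [[-45, -9, 0], 0], [[-45, -9, 0], 0], [[-45, -9, 0], 0]]'

```text
time_s: 11.7
ee_pos: [0.5588, -0.1871, 0.3025]
ee_rot: [[-0.205, 0.979, -0.001], [0.979, 0.205, 0.0], [0.0, -0.001, -1.0]]
ft_force: [0.9, -0.6, -2.9]
width: 0.0153
```

Emit:
drive_tool --targets '[[[-40, -7, 0], 0], [[-22, -4, 0], 0], [[-9, -1, 0], 0], [[0, 0, 0], 0], [[0, 0, 0], 0]]'

```text
time_s: 12.2
ee_pos: [0.5624, -0.2554, 0.3027]
ee_rot: [[-0.208, 0.978, -0.0], [0.978, 0.208, 0.001], [0.001, 0.0, -1.0]]
ft_force: [-0.9, 0.4, -2.2]
width: 0.0153
```

```bash
python3 - <<'E'
from station import arm
from h import *
s=arm.observe(); r=arm.get_image("scene"); pickle.dump((s,r),open("s7.pkl","wb"))
cv2.imwrite("pics/s7c.png",cv2.resize(r["img"][120:350,290:510],None,fx=2.6,fy=2.6,interpolation=cv2.INTER_CUBIC))
print(s["ee_pos"],s["ee_rot"].round(3),s["ft_force"],s["width"])
s=arm.observe(); r=arm.get_image("wrist"); pickle.dump((s,r),open("w7.pkl","wb")); cv2.imwrite("pics/w7.png",r["img"])
t=np.array([.561,-.2575])-s["ee_pos"][:2]
print((s["ee_rot"].T[:, :2]@t*1000).round(1))
E
```

```text
[ 0.56242112 -0.25539114  0.30271545] [[-0.208  0.978 -0.   ]
 [ 0.978  0.208  0.001]
 [ 0.001  0.    -1.   ]] [-0.92843444  0.42955213 -2.18728824] 0.0153175422502125
[-2.1 -2.  -0. ]
```

View pics/s7c.png

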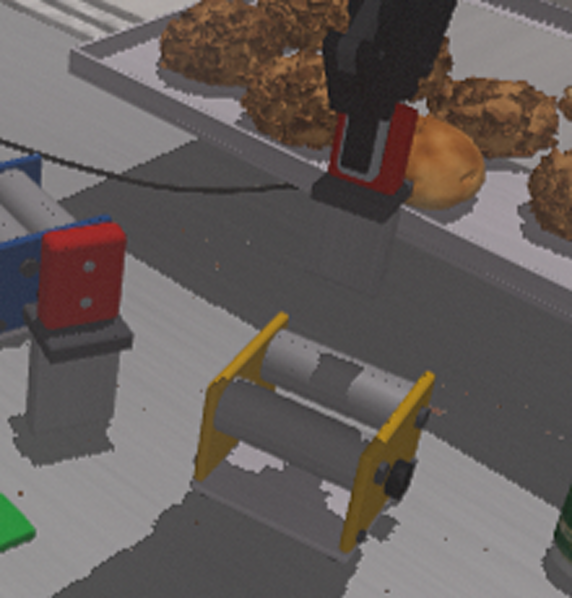

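View pics/w7.png

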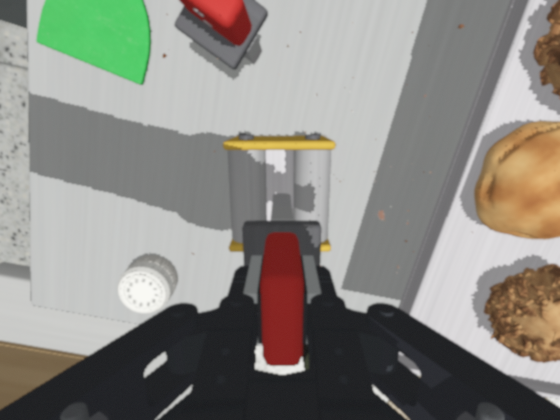

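```bash
python3 - <<'E'
from h import *
s,r=pickle.load(open("w7.pkl","rb"))
cv2.imwrite("pics/w7c.png",cv2.resize(r["img"][125:260,210:350],None,fx=5,fy=5,interpolation=cv2.INTER_CUBIC))
hsv=cv2.cvtColor(r["img"],cv2.COLOR_BGR2HSV)
m=((hsv[...,0]>18)&(hsv[...,0]<30)&(hsv[...,1]>150)).astype(np.uint8);m[:, :200]=0;m[:,380:]=0
k,l,st,c=cv2.connectedComponentsWithStats(m)
for i in range(1,k):
  if st[i,4]>15: print(st[i],c[i])
q=[(224,145),(335,145),(231,246),(330,246)]
P=cast(r,q,.084,s);print(P.mean(0),(P*1e3).round(1).tolist())
for a,b in((0,1),(2,3)): v=P[b]-P[a];print(np.degrees(np.arctan2(v[1],v[0])),np.linalg.norm(v))
E
```

```text
[ 224  137  110   12 1000] [278.144 143.161]
[231 242  11   8  69] [235.79710145 246.24637681]
[321 242   8   8  51] [324.7254902 246.       ]
[ 0.56261442 -0.25574278  0.084     ] [[504.5, -219.1, 84.0], [600.0, -198.8, 84.0], [526.3, -312.5, 84.0], [619.7, -292.6, 84.0]]
12.046652801840386 0.09758968927110602
12.021911039944277 0.09552677898527363
```

View pics/w7c.png

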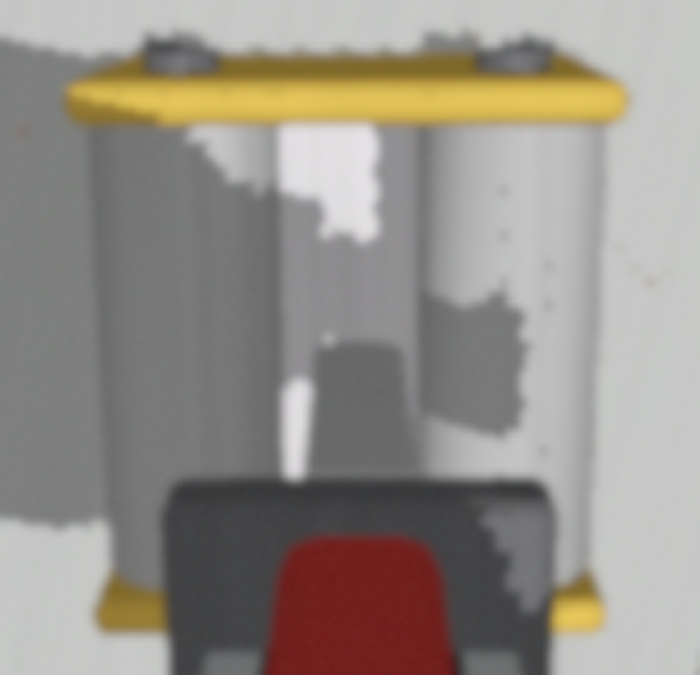

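```bash
python3 - <<'E'
from h import *
s,r=pickle.load(open("w7.pkl","rb"))
print(s["ee_pos"],s["ee_rot"],s["dq"].round(3))
c=lambda x,y:((x+.5)/5-.5+210,(y+.5)/5-.5+125)
q=[c(68,100),c(626,100),c(98,612),c(605,612),c(280,300),c(418,300),c(315,470),c(402,470)]
zs=[.084]*4+[.062]*2+[.155]*2
for p,z in zip(q,zs):
    P=cast(r,p,z,s)[0]; print((P*1e3).round(1), ((P-s["ee_pos"])@s["ee_rot"]*1e3).round(1))
E
```

```text
[ 0.56253941 -0.25500023  0.30294043] [[-2.09449396e-01  9.77819486e-01  4.88945363e-05]
 [ 9.77818925e-01  2.09449222e-01  1.08335652e-03]
 [ 1.04908619e-03  2.74718371e-04 -9.99999412e-01]] [-0.003 -0.003 -0.002 -0.001  0.004 -0.001  0.004]
[ 503.8 -218.9   84. ] [ 47.3 -50.  219. ]
[ 599.7 -198.5   84. ] [ 47.3  48.1 219. ]
[ 524.8 -313.9   84. ] [-49.9 -49.3 218.9]
[ 620.5 -293.5   84. ] [-50.   48.6 218.9]
[ 547.1 -251.2   62. ] [  6.7 -14.4 240.9]
[ 573.5 -245.5   62. ] [  6.7  12.7 241. ]
[ 557.1 -253.8  155. ] [  2.2  -5.1 147.9]
[ 569.2 -251.2  155. ] [  2.2   7.3 147.9]
```

Emit:
drive_tool --targets '[[[-1, -2, 10], 0], [[0, 0, 25], 0], [[0, 0, 20], 0], [[0, 0, 10], 0], [[0, 0, 0], 0]]'

```text
time_s: 12.8
ee_pos: [0.5597, -0.2582, 0.2362]
ee_rot: [[-0.208, 0.978, -0.003], [0.978, 0.208, 0.001], [0.002, -0.002, -1.0]]
ft_force: [-0.5, 0.3, -2.1]
width: 0.0153
```

Emit:
drive_tool --targets '[[[0, 0, 5], 0], [[0, 0, 5], 0], [[0, 0, 5], 0], [[0, 0, 0], 0]]'

```text
time_s: 13.2
ee_pos: [0.5601, -0.2588, 0.2224]
ee_rot: [[-0.207, 0.978, -0.001], [0.978, 0.207, 0.0], [0.0, -0.001, -1.0]]
ft_force: [-1.0, -0.1, -2.6]
width: 0.0154
```

Emit:
drive_tool --targets '[[[0, 0, 5], 0], [[0, 0, 5], 0], [[0, 0, 5], 0], [[0, 0, 0], 0]]'

```text
time_s: 13.6
ee_pos: [0.56, -0.2588, 0.2069]
ee_rot: [[-0.207, 0.978, -0.001], [0.978, 0.207, 0.001], [0.001, -0.001, -1.0]]
ft_force: [0.1, -1.2, -2.7]
width: 0.0153
```

Emit:
drive_tool --targets '[[[1, 0, 5], 0], [[1, 1, 5], 0], [[0, 0, 5], 0], [[0, 0, 5], 0], [[0, 0, 0], 0]]'

```text
time_s: 14.1
ee_pos: [0.5606, -0.2566, 0.1869]
ee_rot: [[-0.207, 0.978, -0.001], [0.978, 0.207, 0.001], [0.001, -0.001, -1.0]]
ft_force: [-0.8, -0.3, -3.0]
width: 0.0153
```

Emit:
drive_tool --targets '[[[0, 0, 4], 0], [[0, 0, 4], 0], [[0, 0, 3], 0], [[0, 0, 0], 0], [[0, 0, 0], 0]]'

```text
time_s: 14.6
ee_pos: [0.561, -0.2567, 0.1768]
ee_rot: [[-0.207, 0.978, -0.0], [0.978, 0.207, 0.0], [0.0, -0.0, -1.0]]
ft_force: [-0.2, 0.7, -2.5]
width: 0.0152
```

```bash
python3 - <<'E'
from station import arm
from h import *
s=arm.observe(); r=arm.get_image("wrist"); pickle.dump((s,r),open("w8.pkl","wb")); cv2.imwrite("pics/w8.png",r["img"])
print(s["ee_pos"],s["ft_force"],s["width"])
E
```

```text
[ 0.56096673 -0.25666264  0.17684477] [-0.18005592  0.73174789 -2.46037217] 0.015200417558152475
```

View pics/w8.png

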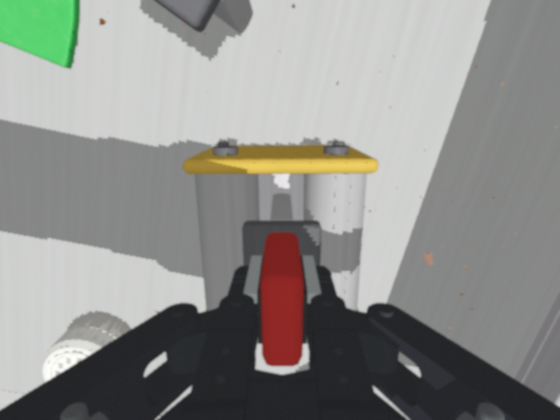

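Emit:
drive_tool --targets '[[[0, 0, 2], 0], [[0, 0, 2], 0], [[0, 0, 1], 0], [[0, 0, 1], 0], [[0, 0, 0], 0]]'

```text
time_s: 15.15
ee_pos: [0.5609, -0.2567, 0.1707]
ee_rot: [[-0.207, 0.978, -0.0], [0.978, 0.207, 0.0], [0.0, -0.0, -1.0]]
ft_force: [1.0, -0.1, -2.6]
width: 0.0154
```

Emit:
drive_tool --targets '[[[0, 0, 1], 0], [[0, 0, 0], 0]]'

```text
time_s: 15.35
ee_pos: [0.5609, -0.2567, 0.1698]
ee_rot: [[-0.207, 0.978, -0.0], [0.978, 0.207, 0.0], [0.0, -0.0, -1.0]]
ft_force: [0.2, 0.5, -3.6]
width: 0.0155
```

Emit:
drive_tool --targets '[[[0, 0, 1], 0], [[0, 0, 0], 0]]'

```text
time_s: 15.55
ee_pos: [0.5609, -0.2567, 0.1688]
ee_rot: [[-0.207, 0.978, -0.0], [0.978, 0.207, 0.0], [0.0, -0.0, -1.0]]
ft_force: [-0.3, -0.9, -2.6]
width: 0.0152
```

Emit:
drive_tool --targets '[[[0, 0, 1], 0], [[0, 0, 0], 0]]'

```text
time_s: 15.75
ee_pos: [0.5611, -0.2567, 0.1683]
ee_rot: [[-0.207, 0.978, 0.0], [0.978, 0.207, -0.0], [-0.0, 0.0, -1.0]]
ft_force: [-2.2, -0.3, 0.8]
width: 0.0155
```

Emit:
drive_tool --targets '[[[0, 0, 0.5], 0], [[0, 0, 0], 0]]'

```text
time_s: 15.95
ee_pos: [0.5612, -0.2567, 0.1681]
ee_rot: [[-0.207, 0.978, 0.0], [0.978, 0.207, -0.001], [-0.001, 0.0, -1.0]]
ft_force: [-2.5, 1.3, 4.9]
width: 0.0154
```

Emit:
drive_tool --targets '[[[0, 0, 0], 0], [[0, 0, 0], 0], [[0, 0, 0], 0], [[0, 0, 0], 0], [[0, 0, 0], 0]]' --gripper 45

```text
time_s: 16.45
ee_pos: [0.561, -0.2566, 0.1673]
ee_rot: [[-0.207, 0.978, -0.0], [0.978, 0.207, 0.0], [0.0, 0.0, -1.0]]
ft_force: [-1.0, -0.3, -0.9]
width: 0.0451
```

```bash
python3 - <<'E'
from station import arm
from h import *
s=arm.observe(); r=arm.get_image("wrist"); pickle.dump((s,r),open("w9.pkl","wb")); cv2.imwrite("pics/w9.png",r["img"])
print(s["ee_pos"],s["ft_force"],s["width"])
E
```

```text
[ 0.56099068 -0.25664683  0.16730794] [-1.00451775 -0.27175152 -0.89098878] 0.04505401373189823
```

View pics/w9.png

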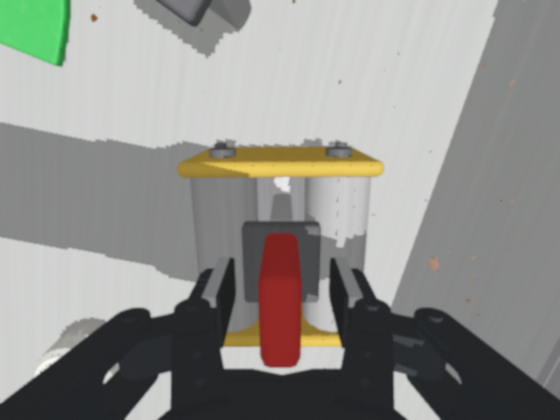

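Released, and the collar sits on both rollers with the handle upright and free of the fingers. Retreating straight up.

Emit:
drive_tool --targets '[[[0, 0, -5], 0], [[0, 0, -15], 0], [[0, 0, -30], 0], [[0, 0, -40], 0], [[0, 0, -40], 0]]'

```text
time_s: 17.0
ee_pos: [0.5609, -0.2564, 0.2999]
ee_rot: [[-0.207, 0.978, 0.0], [0.978, 0.207, 0.0], [0.0, 0.0, -1.0]]
ft_force: [0.8, -0.6, -0.2]
width: 0.0449
```

Emit:
drive_tool --targets '[[[30, 0, -10], 0], [[40, 0, 0], 0], [[30, 0, 0], 0], [[0, 0, 0], 0], [[0, 0, 0], 0]]'

```text
time_s: 17.5
ee_pos: [0.5405, -0.1584, 0.3088]
ee_rot: [[-0.208, 0.978, 0.001], [0.978, 0.208, -0.001], [-0.002, 0.001, -1.0]]
ft_force: [-0.3, -0.1, -0.9]
width: 0.0449
```

```bash
python3 - <<'E'
from station import arm
from h import *
s=arm.observe(); print(s["ee_pos"],s["ft_force"],s["width"],s["time_s"])
r=arm.get_image("scene"); pickle.dump((s,r),open("s10.pkl","wb"))
cv2.imwrite("pics/s10c.png",cv2.resize(r["img"][170:350,330:510],None,fx=3.3,fy=3.3,interpolation=cv2.INTER_CUBIC))
s=arm.observe(); r=arm.get_image("wrist"); pickle.dump((s,r),open("w10.pkl","wb")); cv2.imwrite("pics/w10.png",r["img"])
E
```

```text
[ 0.54045367 -0.15840267  0.30880049] [-0.25021458 -0.14751808 -0.87271127] 0.04490053965318054 17.5
```

View pics/s10c.png

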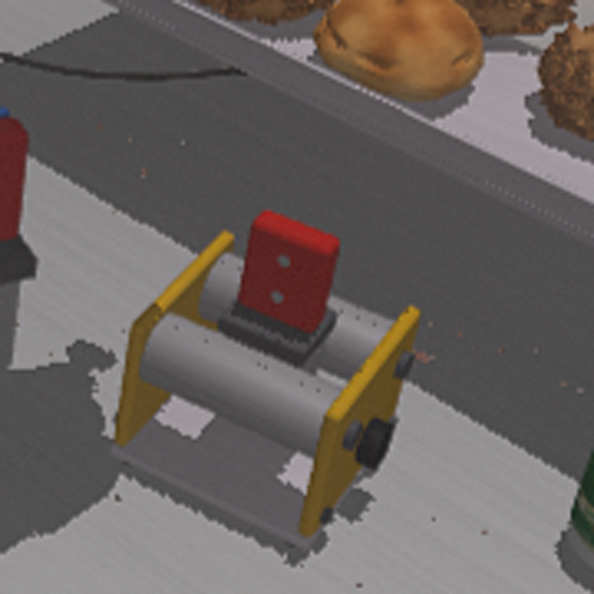

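View pics/w10.png

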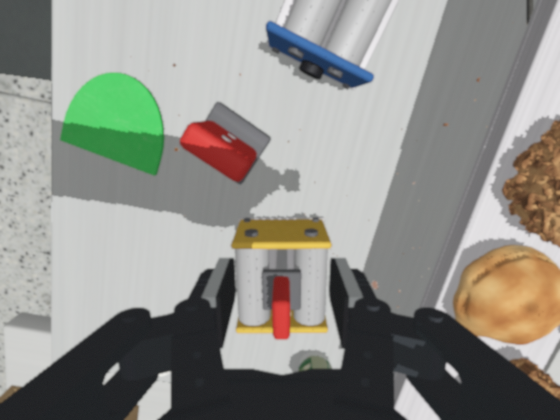

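The scene view shows the gauge upright and the collar flat on both yellow rollers, mid-length. The wrist view (handle at about 282,305; rollers at 250 and 312) shows it centred and aligned, with the arm clear.

```bash
python3 - <<'E'
from station import arm
print(arm.finish_job()); print(arm.observe()["time_s"])
E
```

```text
the job is handed in; nothing more can be done
None
the job is handed in; nothing more can be done
```

The job is done and handed in, with the arm's clock at about 17.6 s. No verdict is reported.

- **Gripping:** I took the gauge of the listed size from the stand; the handle measured about 16 mm between the fingers.
- **Blue unit:** I lowered the blade until it jammed with its lower edge at about z = 70 mm, as predicted. I held it upright there for about 0.5 s with a net press of about 17 N.
- **Yellow unit:** I lowered it until the collar took its weight, with the edge at about z = 18 mm and roughly 7 N at most on the rollers. Then I released it and moved the arm clear.
- **Last checks:** The final scene and wrist views show the gauge upright and still, collar on both rollers and centred in the gap. The robot was touching nothing.
- **Disagreements:** The camera position estimates differed by 2–6 mm in x for the units. I steered by the wrist camera and by contact, which confirmed the heights. No check failed.

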